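Find the lamp case with the loose weight by rocking it

TASK

One of the three closed aluminium cases in the plywood tray has a weight come loose inside. Take cases up out of the tray one at a time and rock or shake each gently end to end to feel whether the weight moves; lay the sound ones back in their own bays as they were, and lay the one in which you have felt the weight run to and fro fully home in the grey repair cradle. Do not drop or fling the cases, never force a case into the cradle, and leave the glue bottle, the white block model and the tape ring alone.

Things in the scene. Friction and masses are not known exactly. Their poses are not given: they have to be found in the camera images.
- case1_mid (a point): closed aluminium case, one of three alike: box 140 mm long (its x), 40 wide (y), 40 high (z), black end caps, 0.25 to 0.36 kg in all. The point is its centre, 20 mm above its underside. At the start it lies flat in the tray, underside 6 mm above the table. Inside each is a 0.11 kg weight: fixed at the middle in two cases, loose in the third; which one varies.
- case2_mid (a point): closed aluminium case, one of three alike: box 140 mm long (its x), 40 wide (y), 40 high (z), black end caps, 0.25 to 0.36 kg in all. The point is its centre, 20 mm above its underside. At the start it lies flat in the tray, underside 6 mm above the table. A fixed weight leaves the case balanced about its centre.
- case3_mid (a point): closed aluminium case, one of three alike: box 140 mm long (its x), 40 wide (y), 40 high (z), black end caps, 0.25 to 0.36 kg in all. The point is its centre, 20 mm above its underside. At the start it lies flat in the tray, underside 6 mm above the table. The loose weight is round and rolls up to 50 mm either way along x to the lower end at a few degrees' tilt.
- tray: flat plywood tray, fixed, 200 mm (its x) by 300 mm (y), floor 6 mm thick; origin under its centre, on the table. Ribs 4 mm wide, 5 mm high above the floor run along x and part it into three bays; one case lies at the middle of each bay, lengthwise along the tray's x, at tray y = -95, 0 and +95 mm.
- cradle_seat (a point): grey repair cradle, fixed: base 180 x 75 mm, 10 mm thick, with walls 12 mm above it round a place 144 mm (its x) by 44 mm (y), so 2 mm of play each side; the long walls stand only in the last 26 mm at each end, the middle is open for fingers. The point is where a case's centre lies when fully home, 30 mm above the table. A case fits either way round.
- glue: glue bottle, brown, 54 mm across, 150 mm high, origin under its centre; to be left alone
- massing: white block model on a 90 by 70 mm base, 72 mm high, origin under its centre; to be left alone
- tape: cardboard tape ring lying flat, 90 mm across, 22 mm high, origin under its centre; to be left alone

How it is judged:
On the way, in this order (a step that is already met when the one before it is completed fails the run):
1. the faulty case is held up out of the tray and its loose weight has run to one end (((distance between slug and case1_mid below 0.07 m and height (world z) of case1_mid above 0.045 m and (x of slug in the frame of case1_mid above 0.025 m or x of slug in the frame of case1_mid below -0.025 m)) or (distance between slug and case2_mid below 0.07 m and height (world z) of case2_mid above 0.045 m and (x of slug in the frame of case2_mid above 0.025 m or x of slug in the frame of case2_mid below -0.025 m)) or (distance between slug and case3_mid below 0.07 m and height (world z) of case3_mid above 0.045 m and (x of slug in the frame of case3_mid above 0.025 m or x of slug in the frame of case3_mid below -0.025 m)))), for 0.05 s.
2. still held up, the case has been rocked or shaken so that the weight has run back past its middle (((distance between slug and case1_mid below 0.07 m and height (world z) of case1_mid above 0.045 m and x of slug in the frame of case1_mid between -0.015 and 0.015 m) or (distance between slug and case2_mid below 0.07 m and height (world z) of case2_mid above 0.045 m and x of slug in the frame of case2_mid between -0.015 and 0.015 m) or (distance between slug and case3_mid below 0.07 m and height (world z) of case3_mid above 0.045 m and x of slug in the frame of case3_mid between -0.015 and 0.015 m))).
At the end, for the whole second after the job is handed in: The case with the loose weight lies home in the cradle (centre within 5 mm sideways and 3 mm in height of the seat, level within 0.06 rad) and the other two lie flat in their own bays, within 20 mm of where they were and within 0.2 rad of the tray's direction; all released and at rest (((distance between slug and case1_mid below 0.07 m and horizontal distance between case1_mid and cradle_seat below 0.005 m and z of case1_mid in the frame of cradle_seat between -0.004 and 0.003 m and angle between each of case1_mid, case2_mid, case3_mid's own z axis and vertical below 0.06 rad and distance of each of case2_mid, case3_mid from where it was at the start of the episode below 0.02 m and angle between the x axis of each of case2_mid, case3_mid and the x axis of tray, either way round below 0.2 rad) or (distance between slug and case2_mid below 0.07 m and horizontal distance between case2_mid and cradle_seat below 0.005 m and z of case2_mid in the frame of cradle_seat between -0.004 and 0.003 m and angle between each of case2_mid, case1_mid, case3_mid's own z axis and vertical below 0.06 rad and distance of each of case1_mid, case3_mid from where it was at the start of the episode below 0.02 m and angle between the x axis of each of case1_mid, case3_mid and the x axis of tray, either way round below 0.2 rad) or (distance between slug and case3_mid below 0.07 m and horizontal distance between case3_mid and cradle_seat below 0.005 m and z of case3_mid in the frame of cradle_seat between -0.004 and 0.003 m and angle between each of case3_mid, case1_mid, case2_mid's own z axis and vertical below 0.06 rad and distance of each of case1_mid, case2_mid from where it was at the start of the episode below 0.02 m and angle between the x axis of each of case1_mid, case2_mid and the x axis of tray, either way round below 0.2 rad)) and linear speed of each of case1, case2, case3 below 0.02 m/s); the robot touches nothing.
It fails at once if a bystander (glue bottle, block model, tape ring) is moved by more than 20 mm (distance of any of glue, massing, tape from where it was at the start of the episode above 0.02 m).
It fails at once if a case is pressed on the cradle with more than 60 N (contact force between any of case1, case2, case3 and cradle above 60 N).
It fails at once if a case is flung about or dropped, faster than 0.8 m/s (linear speed of any of case1, case2, case3 above 0.8 m/s).
It also fails if it takes over 72 s, if anything falls off the work surface, if the arm or the gripper's body presses on something with over 40 N, if the wrist force passes 120 N, or if a joint passes its speed limit or range.

ROBOT

A 6-joint arm with a two-finger parallel gripper is mounted at the origin on the work surface. World frame = base frame: x ahead of the robot, y to its left, z up, the work surface at z = 0. Lengths are in m, angles in rad, forces in N, time in s.
With the tool pointing down it reaches from about 0.425 to 0.95 m from the base axis. Payload 3.5 kg.
Tool frame: the origin (TCP) lies at the very end of the fingers, on their centre line; the grasp point (between the pads) lies 19 mm behind it; z points along the fingers, y is the line along which they close (so a half turn about z gives the same grasp; the last joint's range is limited). The gripper opens to 85 mm and grips with 20 to 120 N. Pads are 22 mm wide; open, the fingers measure 114 mm over their backs; the gripper's body (76 mm by 85 mm) begins 54 mm behind the grasp point. The pads swing forward as they close: fully open they stand 13 mm farther back than shut.
Start: joints at [1.155, 0.286, 1.577, -0, 1.279, -0.15], TCP at [0.177, 0.651, 0.206] pointing down, gripper open.
Joint ranges: [-2.77, 2.77], [-0.9, 2.22], [0.21, 2.48], [-1.53, 4.67], [0.24, 2.81], [-2.84, 2.84]. Speed limits (rad/s): [2.79, 2.79, 3.14, 3.14, 3.14, 3.14].

INTERFACE

Orientations are given as a rotation vector (axis times angle).
In Python, from plant import bot gives the robot as it stands.
- The arm moves only by the shell command python3 -m crank 'ROWS' [OPENING]. ROWS is JSON, a list of rows, each an object with "slide": the shift along the tool's x, y, z normalised to -1 to 1, where 1 is 40 mm, a list of three; "turn": the turn about the tool's z normalised to -1 to 1, where 1 is 4 degrees. A call has exactly 8 rows; each row shifts and turns the commanded pose from where the row before left it, along the tool's axes as they then stand; what a row does not reach is not made up. A row lasts 1/8 s, in which the tool goes at most 62.5 mm and 10.7 degrees, less where a joint would pass 70% of its speed; a pose out of reach is approached as far as the arm can. A call with a number of a shift or a turn outside -1 to 1 is refused whole. A call with a gripper value outside its range is refused whole. OPENING is the opening, from -1 (shut) to 1 (fully open), set as the call begins (- or left out, the last holds). The fingers move at their own pace and stop on an object; the grip force is fixed at half the most. Time passes only in rows, so rows that do not move let the fingers close, or fill a call up. It gives the time, the measured TCP pose, the force, the opening and the grip force at its end, in the units of the state.
- bot.state(): the state, without advancing time (a new reading comes with each control period).
- bot.read_camera(name): name is "scene" or "top"; returns a dict with "image" (480x640x3 uint8, red, green, blue), "fx", "fy", "cx", "cy" (pixels), "position" and "orientation" of the camera in the world. Camera axes: x right, y down, z forward; pixel columns grow to the right and rows downward; lengths in m; the calibration is good to about 2 mm. A picture is of the moment at which its call begins. There is no depth.
- bot.close_job(): hands the job in; it is judged then, once.
Trained networks look in a picture, given as the dict that the camera call returned (one of the last four; its "shot" number tells which), for a name from the list of things; names that differ only in an ending like _2 or _b are one class to them, and where a whole thing is asked for, a point or a joint stands for the part that bears it (a point fixed in the world has none). Each returns a list of dicts, best first, with "conf" (0 to 1); they miss things now and then, are a little off and sometimes report something else, mostly with a low value. They report only what shows in the picture. A call takes as long as a camera call.
- bot.look_for(picture, label): "centre" ([x, y, z] in m, in world coordinates, good to about 4 mm: the middle of the surface that is visible of it).
The state is a dict: "time": time; "qpos": joint angles; "dq": joint speeds; "joint_efforts": joint torques, N m; "eef_pos": TCP position; "tcp_rot": TCP orientation; "ft_force": force on the tool from outside, world axes, zero at the start; "ft_torque": the same for the moment, N m; "gripper_width": finger opening in m; "grasp_force": force on a finger pad.
Only numpy, scipy, OpenCV 4.12 (cv2) and the standard library are available. Lean on these libraries where they do the work, as an engineer would, in place of code of your own. Each camera call takes 0.05 s, during which the arm holds its last target. There are 200 camera calls.

## Working session

There is one attempt and no reset: what is moved stays moved. The work goes in short steps, Python scripts to look and compute and a shell command to move; the robot and the scene stay as the last step left them, time stands still between calls to the robot, and variables do not carry over. Pictures are saved under pics/ and viewed, at most 10 in all, crops included, and the job is handed in when it is done.

```bash
ls; mkdir -p pics
python3 - <<'E'
from plant import bot
import cv2
print(bot.state())
for n in("top","scene"):
    p=bot.read_camera(n); cv2.imwrite(f"pics/{n}0.png",p["image"][:,:,::-1])
    print({k:v for k,v in p.items() if k!="image"})
    for l in ["case1_mid","tray","cradle_seat","glue","massing","tape"]:
        try: print(n,l,[(list(map(lambda v:round(float(v),4),d["centre"])),round(d["conf"],2)) for d in bot.look_for(p,l)])
        except Exception as e: print(l,e)
E
```

```text
pics
{'time': 0.0, 'qpos': array([ 1.15495583e+00,  2.87194364e-01,  1.57821395e+00, -1.57290435e-05,
        1.27861720e+00, -1.50014776e-01]), 'dq': array([-9.95882320e-05,  5.66711448e-04,  6.91281457e-04,  1.05489242e-03,
       -2.38653569e-03, -1.88483653e-03]), 'joint_efforts': array([-1.25900737e-03, -4.05976260e+01, -2.92625999e+01, -1.97887061e-04,
        5.86518217e-03, -1.38714213e-05]), 'eef_pos': array([0.17700947, 0.65061085, 0.20420813]), 'tcp_rot': array([-0.41623427, -3.11322402,  0.00367543]), 'ft_force': array([-0.2009298 , -0.01333075,  0.0084822 ]), 'ft_torque': array([-0.05494204,  0.04956779, -0.00290614]), 'grasp_force': 0.0, 'gripper_width': 0.0856022962310735}
{'fx': 619.213885351794, 'fy': 619.213885351794, 'cx': 308.4889248040181, 'cy': 247.47738221526208, 'position': array([ 0.41372525, -0.10519529,  1.19058805]), 'orientation': array([-2.100511  ,  2.15752016, -0.14363892]), 'shot': 1}
top case1_mid [([0.5208, 0.0388, 0.0416], 0.89)]
top tray [([0.5133, 0.1167, -0.0013], 0.61)]
top cradle_seat [([0.5004, -0.2291, 0.0083], 0.56)]
top glue [([0.7265, -0.065, 0.0995], 0.74)]
top massing [([0.7582, 0.0675, 0.0351], 0.95)]
top tape [([0.4724, -0.4203, 0.023], 0.86)]
{'fx': 577.5675469508865, 'fy': 577.5675469508865, 'cx': 319.6532245955362, 'cy': 228.19900320742414, 'position': array([1.07040302, 0.60522454, 0.72425535]), 'orientation': array([-0.71723874, -2.51830352,  1.20795778]), 'shot': 2}
scene case1_mid []
scene tray [([0.5536, 0.1744, 0.0066], 0.78)]
scene cradle_seat [([0.5064, -0.2222, 0.0072], 0.76)]
scene glue [([0.7509, -0.0485, 0.0803], 0.88), ([0.5336, 0.1456, 0.0469], 0.59)]
scene massing [([0.7724, 0.0892, 0.0346], 0.97)]
scene tape [([0.4758, -0.4132, 0.0146], 0.82)]
```

View pics/top0.png

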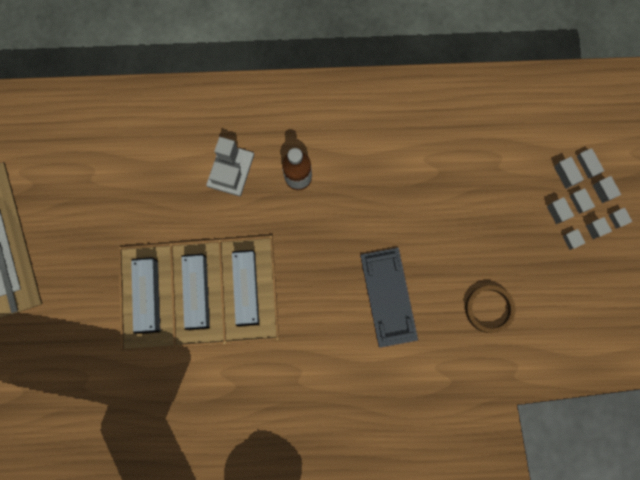

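View pics/scene0.png

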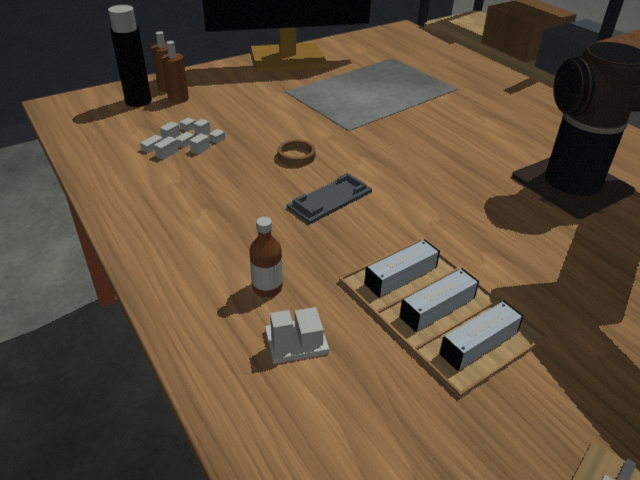

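Top view: the cases are at pixels (144,295), (194,290) and (245,288). The cradle is at (388,296), the block model at (229,168), the glue at (296,170) and the tape at (489,306). Next I'll measure accurately by segmentation.

```bash
cat > h.py <<'E'
import numpy as np, cv2
from scipy.spatial.transform import Rotation as R
from plant import bot
def ray(p,uv,z):
    uv=np.atleast_2d(uv).astype(float)
    d=np.c_[(uv[:,0]-p["cx"])/p["fx"],(uv[:,1]-p["cy"])/p["fy"],np.ones(len(uv))]@R.from_rotvec(p["orientation"]).as_matrix().T
    return (p["position"]+d*((z-p["position"][2])/d[:,2])[:,None])[:,:2]
def rects(p,mask,z,amin=500):
    n,lab,st,c=cv2.connectedComponentsWithStats(mask.astype(np.uint8))
    out=[]
    for i in range(1,n):
        if st[i,4]<amin: continue
        v,u=np.nonzero(lab==i)
        w=ray(p,np.c_[u,v],z)
        (x,y),(a,b),t=cv2.minAreaRect((w*1000).astype(np.float32))
        if a<b: a,b,t=b,a,t+90
        t=(t+90)%180-90
        out.append((np.round([x,y,a,b,t],1),np.round(w.mean(0)*1000,1),st[i,4]))
    return out
def sat(p):
    h=cv2.cvtColor(p["image"],cv2.COLOR_RGB2HSV).astype(int); return h[...,1],h[...,2]
def stt():
    s=bot.state(); m=R.from_rotvec(s["tcp_rot"]).as_matrix()
    print("t",round(s["time"],2),"p",np.round(s["eef_pos"]*1000,1),"x",np.round(m[:,0],3),"z",np.round(m[:,2],3),"F",np.round(s["ft_force"],2),"M",np.round(s["ft_torque"],3),"w",round(s["gripper_width"],4),round(float(s["grasp_force"]),1),"q",np.round(s["qpos"],2))
E
python3 - <<'E'
from h import *
p=bot.read_camera("top"); s,v=sat(p)
for a,b in((250,290),(230,310)): print(p["image"][b-0,[144,194,245,388,180]].tolist())
m=(s<60)&(v>110); m[:200]=0
print("cases");[print(r) for r in rects(p,m,.046)]
m=(s<70)&(v<110);m[:230]=0;m[360:]=0;m[:,:340]=0;m[:,440:]=0
print("cradle");[print(r) for r in rects(p,m,.010)]
stt()
big=cv2.resize(p["image"][230:360,110:430],None,fx=2.5,fy=2.5,interpolation=cv2.INTER_CUBIC)
cv2.imwrite("pics/crop1.png",big[:,:,::-1])
E
```

```text
[[140, 143, 138], [140, 145, 139], [143, 145, 141], [69, 73, 76], [144, 121, 81]]
[[139, 141, 136], [142, 149, 150], [140, 150, 156], [69, 72, 76], [139, 116, 76]]
cases
(array([524.6,  40.7, 131.1,  41. ,   3.1]), array([523.8,  40.6]), np.int32(1519))
(array([520. , 135.4, 131. ,  40.7,   2.6]), array([519.6, 135.4]), np.int32(1517))
(array([515.6, 230.1, 130.7,  40.3,   2.7]), array([515.2, 230.2]), np.int32(1500))
cradle
(array([ 502.7, -230.5,  180.2,   74.8,    9.2]), array([ 501.6, -230.7]), np.int32(3722))
t 0.75 p [177.3 651.3 205.7] x [-0.965  0.263  0.   ] z [-0.  0. -1.] F [0.04 0.25 0.4 ] M [ 0.028  0.039 -0.065] w 0.0858 0.0 q [ 1.16  0.29  1.58  0.    1.28 -0.15]
```

View pics/crop1.png

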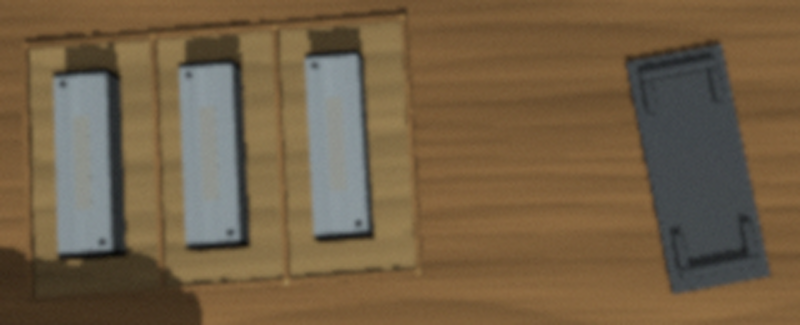

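The crop confirms three clean case outlines, with the cradle at crop pixel (700,165). The cases are yawed about 2.8° and the cradle 9.2°. I'm moving toward the left case now, turning on the way.

```bash
cat >> h.py <<'E'
def plan(x,y,z,yaw):
    s=bot.state(); m=R.from_rotvec(s["tcp_rot"]).as_matrix()
    d=m.T@(np.array([x,y,z])-s["eef_pos"]*1000)
    cur=np.degrees(np.arctan2(m[1,0],m[0,0])); e=(yaw-cur+90)%180-90
    print("slide tot (units)",np.round(d/40,3),"turn units",round(-e/4,3)); stt()
def avg(n=8):
    F=[];M=[];J=[]
    for _ in range(n):
        bot.read_camera("top"); s=bot.state(); m=R.from_rotvec(s["tcp_rot"]).as_matrix()
        F.append(m.T@s["ft_force"]);M.append(m.T@s["ft_torque"]);J.append(s["joint_efforts"])
    print("tool F",np.round(np.mean(F,0),3),"tool M",np.round(np.mean(M,0),4),"sd",np.round(np.std(M,0),3),"J",np.round(np.mean(J,0)[3:],4))
E
python3 -m crank '[{"slide":[-1,-0.7,0],"turn":-0.56},{"slide":[-1,-0.7,0],"turn":-0.56},{"slide":[-1,-0.7,0],"turn":-0.56},{"slide":[-1,-0.7,0],"turn":-0.56},{"slide":[-1,-0.7,0],"turn":-0.56},{"slide":[-1,-0.7,0],"turn":-0.56},{"slide":[-1,-0.7,0],"turn":-0.56},{"slide":[-1,-0.7,0],"turn":-0.56}]' 0.41
python3 -c "
from h import *
plan(515.6,230.1,14,2.8)"
```

```text
time: 1.75
eef_pos: [0.4658, 0.388, 0.206]
tcp_rot: [-0.076, 3.14, 0.001]
ft_force: [-0.2, 0.3, -0.6]
gripper_width: 0.0602
grasp_force: 0.0
slide tot (units) [-1.05  -4.005  4.798] turn units -0.011
t 1.75 p [465.8 388.  206. ] x [-0.999 -0.048 -0.001] z [ 0.001  0.    -1.   ] F [-0.23  0.34 -0.64] M [ 0.017 -0.01   0.009] w 0.0602 0.0 q [ 0.53  0.14  1.75  0.    1.25 -1.09]
```

```bash
python3 -m crank '[{"slide":[-0.25,-1,0],"turn":0},{"slide":[-0.25,-1,0],"turn":0},{"slide":[-0.25,-1,0.8],"turn":0},{"slide":[-0.25,-1,0.8],"turn":0},{"slide":[0,0,0.8],"turn":0},{"slide":[0,0,0.8],"turn":0},{"slide":[0,0,0],"turn":0},{"slide":[0,0,0],"turn":0}]' 
python3 -c "
from h import *
avg(6)
plan(515.6,230.1,14,2.8)"
```

```text
time: 2.75
eef_pos: [0.513, 0.2315, 0.079]
tcp_rot: [-0.074, 3.139, 0.001]
ft_force: [1.1, 0.0, -0.3]
gripper_width: 0.0604
grasp_force: 0.0
tool F [-0.173  0.09  -0.146] tool M [-0.0183 -0.0144 -0.0033] sd [0.032 0.042 0.023] J [-0.0013  0.0009  0.    ]
slide tot (units) [-0.066 -0.036  1.619] turn units -0.023
t 3.05 p [512.8 231.4  78.8] x [-0.999 -0.047 -0.002] z [ 0.002  0.    -1.   ] F [ 0.72 -0.88  0.37] M [-0.002  0.021  0.028] w 0.06 0.0 q [ 0.24  0.18  1.95 -0.    1.01 -1.37]
```

```bash
python3 -m crank '[{"slide":[-0.06,-0.03,0.4],"turn":0},{"slide":[0,0,0.5],"turn":0},{"slide":[0,0,0.5],"turn":0},{"slide":[0,0,0.22],"turn":0},{"slide":[0,0,0],"turn":0},{"slide":[0,0,0],"turn":0},{"slide":[0,0,0],"turn":0},{"slide":[0,0,0],"turn":0}]' 
python3 -c "
from h import *
stt()"
python3 -m crank '[{"slide":[0,0,0],"turn":0},{"slide":[0,0,0],"turn":0},{"slide":[0,0,0],"turn":0},{"slide":[0,0,0],"turn":0},{"slide":[0,0,-0.3],"turn":0},{"slide":[0,0,-0.7],"turn":0},{"slide":[0,0,-0.7],"turn":0},{"slide":[0,0,-0.3],"turn":0}]' -1
python3 -c "
from h import *
avg(10);stt()"
```

```text
time: 4.05
eef_pos: [0.5151, 0.2301, 0.0135]
tcp_rot: [-0.074, 3.139, 0.0]
ft_force: [0.8, -0.3, -0.4]
gripper_width: 0.0604
grasp_force: 0.0
t 4.05 p [515.1 230.1  13.5] x [-0.999 -0.047 -0.001] z [ 0.001  0.    -1.   ] F [ 0.79 -0.33 -0.41] M [ 0.029 -0.004  0.027] w 0.0604 0.0 q [ 0.24  0.28  1.97  0.    0.89 -1.38]
time: 5.05
eef_pos: [0.515, 0.23, 0.094]
tcp_rot: [-0.074, 3.139, 0.0]
ft_force: [0.6, 0.8, -4.0]
gripper_width: 0.0378
grasp_force: 61.0
tool F [ 0.1   -0.159  3.831] tool M [-0.0073 -0.0081  0.0039] sd [0.039 0.04  0.027] J [-0.0007  0.0184  0.    ]
t 5.55 p [514.  229.9  91.9] x [-0.999 -0.047  0.002] z [-0.002 -0.    -1.   ] F [-0.8  -0.14 -4.27] M [-0.008 -0.01   0.019] w 0.0377 61.0 q [ 0.24  0.17  1.94  0.    1.04 -1.38]
```

```bash
python3 -m crank '[{"slide":[-0.2,0,0],"turn":0},{"slide":[-0.5,0,0],"turn":0},{"slide":[-0.8,0,0],"turn":0},{"slide":[-1,0,0],"turn":0},{"slide":[-1,0,0],"turn":0},{"slide":[0,0,0],"turn":0},{"slide":[0,0,0],"turn":0},{"slide":[0,0,0],"turn":0}]' 
python3 -c "
from h import *
avg(10)"
python3 -m crank '[{"slide":[0.2,0,0],"turn":0},{"slide":[0.5,0,0],"turn":0},{"slide":[0.8,0,0],"turn":0},{"slide":[1,0,0],"turn":0},{"slide":[1,0,0],"turn":0},{"slide":[0,0,0],"turn":0},{"slide":[0,0,0],"turn":0},{"slide":[0,0,0],"turn":0}]' 
python3 -c "
from h import *
avg(10);stt()"
```

```text
time: 6.55
eef_pos: [0.6534, 0.2367, 0.0925]
tcp_rot: [0.074, -3.14, 0.0]
ft_force: [-0.3, 0.1, -3.8]
gripper_width: 0.0379
grasp_force: 61.0
tool F [ 0.099 -0.074  3.454] tool M [0.0113 0.0123 0.0064] sd [0.023 0.028 0.028] J [-0.0006  0.001  -0.0001]
time: 8.05
eef_pos: [0.5159, 0.2301, 0.0935]
tcp_rot: [-0.073, 3.139, 0.001]
ft_force: [-0.8, -0.3, -3.8]
gripper_width: 0.0376
grasp_force: 61.0
tool F [ 0.015 -0.077  3.443] tool M [-0.0045  0.0052 -0.0114] sd [0.021 0.036 0.034] J [-0.     -0.0007  0.0001]
t 8.55 p [514.6 230.   92.7] x [-0.999 -0.047  0.   ] z [-0. -0. -1.] F [ 0.09 -0.03 -3.65] M [0.03  0.044 0.054] w 0.0382 61.0 q [ 0.24  0.16  1.94 -0.    1.04 -1.38]
```

Torque barely changes between the two ends, so this case looks sound. I'm laying it back.

```bash
python3 -m crank '[{"slide":[0,0,0.5],"turn":0},{"slide":[0,0,0.7],"turn":0},{"slide":[0,0,0.45],"turn":0},{"slide":[0,0,0.2],"turn":0},{"slide":[0,0,0.1],"turn":0},{"slide":[0,0,0.02],"turn":0},{"slide":[0,0,0],"turn":0},{"slide":[0,0,0],"turn":0}]' 
python3 -c "
from h import *
plan(515.1,230.1,13.5,2.8)"
```

```text
time: 9.55
eef_pos: [0.5151, 0.2302, 0.0147]
tcp_rot: [-0.074, 3.139, 0.0]
ft_force: [0.3, -0.8, -3.0]
gripper_width: 0.0378
grasp_force: 61.0
slide tot (units) [-0.    -0.002  0.031] turn units -0.027
t 9.55 p [515.1 230.2  14.7] x [-0.999 -0.047 -0.001] z [ 0.001  0.    -1.   ] F [ 0.34 -0.76 -2.98] M [-0.006  0.015 -0.039] w 0.0378 61.0 q [ 0.24  0.28  1.97 -0.    0.89 -1.38]
```

```bash
python3 -m crank '[{"slide":[0,0,0.03],"turn":0},{"slide":[0,0,0],"turn":0},{"slide":[0,0,0],"turn":0},{"slide":[0,0,-0.5],"turn":0},{"slide":[0,0,-1],"turn":0},{"slide":[0,-0.8,-0.3],"turn":0},{"slide":[0,-0.8,0],"turn":0},{"slide":[0,-0.78,0],"turn":0}]' 0.41
python3 -m crank '[{"slide":[0,0,0.3],"turn":0},{"slide":[0,0,0.6],"turn":0},{"slide":[0,0,0.6],"turn":0},{"slide":[0,0,0],"turn":0},{"slide":[0,0,0],"turn":0},{"slide":[0,0,0],"turn":0},{"slide":[0,0,0],"turn":0},{"slide":[0,0,0],"turn":0}]' 0.41
python3 -c "
from h import *
plan(520,135.4,13.5,2.8)"
```

```text
time: 10.55
eef_pos: [0.5199, 0.1342, 0.0871]
tcp_rot: [-0.074, 3.138, 0.0]
ft_force: [0.6, -0.4, 0.2]
gripper_width: 0.0602
grasp_force: 0.0
time: 11.55
eef_pos: [0.5193, 0.135, 0.0253]
tcp_rot: [-0.074, 3.14, 0.0]
ft_force: [0.5, -0.3, 0.4]
gripper_width: 0.0602
grasp_force: 0.0
slide tot (units) [-0.017  0.01   0.295] turn units -0.028
t 11.55 p [519.3 135.   25.3] x [-0.999 -0.047 -0.001] z [ 0.001  0.    -1.   ] F [ 0.53 -0.32  0.35] M [ 0.023 -0.046 -0.06 ] w 0.0602 0.0 q [ 0.07  0.21  2.03 -0.    0.9  -1.55]
```

```bash
python3 -m crank '[{"slide":[0,0,0.29],"turn":0},{"slide":[0,0,0],"turn":0},{"slide":[0,0,0],"turn":0},{"slide":[0,0,0],"turn":0},{"slide":[0,0,0],"turn":0},{"slide":[0,0,0],"turn":0},{"slide":[0,0,0],"turn":0},{"slide":[0,0,0],"turn":0}]' 
python3 -m crank '[{"slide":[0,0,0],"turn":0},{"slide":[0,0,0],"turn":0},{"slide":[0,0,0],"turn":0},{"slide":[0,0,0],"turn":0},{"slide":[0,0,-0.3],"turn":0},{"slide":[0,0,-0.7],"turn":0},{"slide":[0,0,-0.7],"turn":0},{"slide":[0,0,-0.3],"turn":0}]' -1
python3 -c "
from h import *
avg(8)"
python3 -m crank '[{"slide":[-0.2,0,0],"turn":0},{"slide":[-0.5,0,0],"turn":0},{"slide":[-0.8,0,0],"turn":0},{"slide":[-1,0,0],"turn":0},{"slide":[-1,0,0],"turn":0},{"slide":[0,0,0],"turn":0},{"slide":[0,0,0],"turn":0},{"slide":[0,0,0],"turn":0}]' 
python3 -c "
from h import *
avg(8)"
python3 -m crank '[{"slide":[0.2,0,0],"turn":0},{"slide":[0.5,0,0],"turn":0},{"slide":[0.8,0,0],"turn":0},{"slide":[1,0,0],"turn":0},{"slide":[1,0,0],"turn":0},{"slide":[0,0,0],"turn":0},{"slide":[0,0,0],"turn":0},{"slide":[0,0,0],"turn":0}]' 
python3 -c "
from h import *
avg(8);stt()"
```

```text
time: 12.55
eef_pos: [0.5191, 0.1349, 0.0133]
tcp_rot: [-0.074, 3.141, 0.0]
ft_force: [1.0, -0.7, -0.3]
gripper_width: 0.0603
grasp_force: 0.0
time: 13.55
eef_pos: [0.5195, 0.1349, 0.0945]
tcp_rot: [-0.074, 3.139, -0.0]
ft_force: [-0.1, 0.5, -3.0]
gripper_width: 0.0376
grasp_force: 61.0
tool F [ 0.244 -0.076  3.172] tool M [ 0.0079  0.0007 -0.0254] sd [0.025 0.027 0.024] J [-0.0008  0.02   -0.    ]
time: 14.95
eef_pos: [0.6578, 0.1416, 0.0928]
tcp_rot: [0.074, -3.139, 0.0]
ft_force: [0.4, -0.4, -3.2]
gripper_width: 0.038
grasp_force: 60.9
tool F [ 0.385 -0.113  3.275] tool M [-0.0084  0.0047 -0.0177] sd [0.019 0.021 0.021] J [-0.0002 -0.0039 -0.    ]
time: 16.35
eef_pos: [0.5205, 0.1349, 0.094]
tcp_rot: [-0.073, 3.139, 0.0]
ft_force: [0.3, -0.4, -2.9]
gripper_width: 0.0376
grasp_force: 60.9
tool F [0.129 0.198 3.087] tool M [-0.0094  0.0214  0.0049] sd [0.022 0.013 0.033] J [ 0.0008 -0.0121 -0.0001]
t 16.75 p [519.2 134.9  93.1] x [-0.999 -0.047  0.   ] z [-0. -0. -1.] F [ 0.16  0.66 -3.88] M [-0.017  0.008 -0.025] w 0.0379 60.9 q [ 0.07  0.11  2.01 -0.    1.03 -1.55]
```

No clear shift here either. I'll lay it back and test the third.

```bash
python3 -m crank '[{"slide":[0,0,0.5],"turn":0},{"slide":[0,0,0.7],"turn":0},{"slide":[0,0,0.45],"turn":0},{"slide":[0,0,0.2],"turn":0},{"slide":[0,0,0.1],"turn":0},{"slide":[0,0,0.04],"turn":0},{"slide":[0,0,0],"turn":0},{"slide":[0,0,0],"turn":0}]' 
python3 -m crank '[{"slide":[0,0,0.02],"turn":0},{"slide":[0,0,0],"turn":0},{"slide":[0,0,0],"turn":0},{"slide":[0,0,-0.5],"turn":0},{"slide":[0,0,-1],"turn":0},{"slide":[0,-0.8,-0.3],"turn":0},{"slide":[0,-0.8,0],"turn":0},{"slide":[0,-0.77,0],"turn":0}]' 0.41
python3 -m crank '[{"slide":[0,0,0.3],"turn":0},{"slide":[0,0,0.6],"turn":0},{"slide":[0,0,0.6],"turn":0},{"slide":[0,0,0],"turn":0},{"slide":[0,0,0],"turn":0},{"slide":[0,0,0],"turn":0},{"slide":[0,0,0],"turn":0},{"slide":[0,0,0],"turn":0}]' 0.41
python3 -c "
from h import *
plan(524.6,40.7,13.5,3)"
```

```text
time: 17.75
eef_pos: [0.5195, 0.135, 0.0142]
tcp_rot: [-0.074, 3.14, 0.0]
ft_force: [-0.6, -0.1, -3.7]
gripper_width: 0.0377
grasp_force: 60.9
time: 18.75
eef_pos: [0.5239, 0.0393, 0.0856]
tcp_rot: [-0.074, 3.139, -0.0]
ft_force: [0.8, -0.4, 0.4]
gripper_width: 0.0603
grasp_force: 0.0
time: 19.75
eef_pos: [0.5239, 0.0402, 0.0254]
tcp_rot: [-0.074, 3.14, -0.0]
ft_force: [-0.4, 0.7, 0.1]
gripper_width: 0.0604
grasp_force: 0.0
slide tot (units) [-0.019  0.012  0.297] turn units -0.078
t 19.75 p [523.9  40.2  25.4] x [-0.999 -0.047 -0.001] z [ 0.001 -0.    -1.   ] F [-0.43  0.7   0.07] M [-0.013  0.087  0.014] w 0.0604 0.0 q [-0.12  0.19  2.06 -0.    0.89 -1.73]
```

```bash
python3 -m crank '[{"slide":[-0.01,0.01,0.29],"turn":0},{"slide":[0,0,0],"turn":0},{"slide":[0,0,0],"turn":0},{"slide":[0,0,0],"turn":0},{"slide":[0,0,0],"turn":0},{"slide":[0,0,0],"turn":0},{"slide":[0,0,0],"turn":0},{"slide":[0,0,0],"turn":0}]' 
python3 -m crank '[{"slide":[0,0,0],"turn":0},{"slide":[0,0,0],"turn":0},{"slide":[0,0,0],"turn":0},{"slide":[0,0,0],"turn":0},{"slide":[0,0,-0.3],"turn":0},{"slide":[0,0,-0.7],"turn":0},{"slide":[0,0,-0.7],"turn":0},{"slide":[0,0,-0.3],"turn":0}]' -1
python3 -c "
from h import *
avg(8)"
python3 -m crank '[{"slide":[-0.4,0,0],"turn":0},{"slide":[-0.7,0,0],"turn":0},{"slide":[-1,0,0],"turn":0},{"slide":[-1,0,0],"turn":0},{"slide":[0,0,0],"turn":0},{"slide":[0,0,0],"turn":0},{"slide":[0,0,0],"turn":0},{"slide":[0,0,0],"turn":0}]' 
python3 -c "
from h import *
avg(8)"
python3 -m crank '[{"slide":[0.4,0,0],"turn":0},{"slide":[0.7,0,0],"turn":0},{"slide":[1,0,0],"turn":0},{"slide":[1,0,0],"turn":0},{"slide":[0,0,0],"turn":0},{"slide":[0,0,0],"turn":0},{"slide":[0,0,0],"turn":0},{"slide":[0,0,0],"turn":0}]' 
python3 -c "
from h import *
avg(8);stt()"
```

```text
time: 20.75
eef_pos: [0.5239, 0.0407, 0.0132]
tcp_rot: [-0.074, 3.141, 0.0]
ft_force: [-0.1, -0.2, -0.1]
gripper_width: 0.0602
grasp_force: 0.0
time: 21.75
eef_pos: [0.5244, 0.0407, 0.0946]
tcp_rot: [-0.074, 3.139, -0.0]
ft_force: [0.7, 0.3, -3.2]
gripper_width: 0.0376
grasp_force: 60.9
tool F [-0.272 -0.142  3.335] tool M [-0.0014 -0.0162  0.027 ] sd [0.027 0.028 0.014] J [0.0004 0.0223 0.0001]
time: 23.15
eef_pos: [0.647, 0.0465, 0.0932]
tcp_rot: [0.074, -3.14, -0.0]
ft_force: [-0.6, 0.3, -3.3]
gripper_width: 0.038
grasp_force: 60.9
tool F [-0.084  0.033  3.267] tool M [-0.0025  0.0098 -0.0114] sd [0.02  0.026 0.025] J [-0.0003  0.0033 -0.    ]
time: 24.55
eef_pos: [0.5248, 0.0406, 0.0935]
tcp_rot: [-0.074, 3.14, -0.0]
ft_force: [-0.0, -0.3, -3.4]
gripper_width: 0.0376
grasp_force: 61.0
tool F [-0.077 -0.053  3.314] tool M [-0.0103  0.0005 -0.0068] sd [0.032 0.015 0.031] J [-0.0008 -0.0009  0.    ]
t 24.95 p [523.9  40.7  93.2] x [-0.999 -0.047  0.   ] z [-0.  0. -1.] F [ 0.39  0.43 -3.76] M [0.019 0.003 0.018] w 0.038 61.0 q [-0.12  0.08  2.03 -0.    1.03 -1.73]
```

```bash
python3 -m crank '[{"slide":[-1,0,0],"turn":0},{"slide":[-1,0,0],"turn":0},{"slide":[-0.65,0,0],"turn":0},{"slide":[-0.4,0,0],"turn":0},{"slide":[-0.2,0,0],"turn":0},{"slide":[-0.1,0,0],"turn":0},{"slide":[0,0,0],"turn":0},{"slide":[0,0,0],"turn":0}]' 
python3 -c "
from h import *
avg(6)"
python3 -m crank '[{"slide":[1,0,0],"turn":0},{"slide":[1,0,0],"turn":0},{"slide":[0.65,0,0],"turn":0},{"slide":[0.4,0,0],"turn":0},{"slide":[0.2,0,0],"turn":0},{"slide":[0.1,0,0],"turn":0},{"slide":[0,0,0],"turn":0},{"slide":[0,0,0],"turn":0}]' 
python3 -c "
from h import *
avg(6);stt()"
```

```text
time: 25.95
eef_pos: [0.6572, 0.047, 0.0932]
tcp_rot: [0.074, -3.14, -0.0]
ft_force: [-0.1, 0.4, -3.3]
gripper_width: 0.0379
grasp_force: 61.0
tool F [-0.156 -0.209  3.463] tool M [-0.0264 -0.0094 -0.0283] sd [0.02  0.024 0.019] J [-0.0009  0.0031 -0.0001]
time: 27.25
eef_pos: [0.5245, 0.0406, 0.0934]
tcp_rot: [-0.074, 3.14, -0.0]
ft_force: [0.8, -0.4, -3.8]
gripper_width: 0.0378
grasp_force: 61.0
tool F [-0.51   0.319  3.62 ] tool M [-0.02    0.0096 -0.0138] sd [0.02  0.029 0.033] J [-0.0007  0.0005 -0.0001]
t 27.55 p [524.   40.6  93.2] x [-0.999 -0.047  0.   ] z [-0. -0. -1.] F [ 0.05 -0.12 -3.74] M [ 0.039 -0.039 -0.026] w 0.0377 61.0 q [-0.12  0.08  2.03 -0.    1.03 -1.73]
```

The J5 effort is steady, so case 3 is sound. The middle case showed a drifting J5 and My, so I'll put this one back and retest the middle one with a sharper shake.

```bash
python3 -m crank '[{"slide":[0,0,0.5],"turn":0},{"slide":[0,0,0.7],"turn":0},{"slide":[0,0,0.45],"turn":0},{"slide":[0,0,0.2],"turn":0},{"slide":[0,0,0.1],"turn":0},{"slide":[0,0,0.04],"turn":0},{"slide":[0,0,0],"turn":0},{"slide":[0,0,0],"turn":0}]' 
python3 -m crank '[{"slide":[0,0,0.02],"turn":0},{"slide":[0,0,0],"turn":0},{"slide":[0,0,0],"turn":0},{"slide":[0,0,-0.5],"turn":0},{"slide":[0,0,-1],"turn":0},{"slide":[0,0.8,-0.3],"turn":0},{"slide":[0,0.8,0],"turn":0},{"slide":[0,0.76,0],"turn":0}]' 0.41
python3 -m crank '[{"slide":[0,0,0.3],"turn":0},{"slide":[0,0,0.6],"turn":0},{"slide":[0,0,0.6],"turn":0},{"slide":[0,0,0.3],"turn":0},{"slide":[0,0,0],"turn":0},{"slide":[0,0,0],"turn":0},{"slide":[0,0,0],"turn":0},{"slide":[0,0,0],"turn":0}]' 0.41
python3 -c "
from h import *
plan(519.2,134.9,13.5,2.8)"
```

```text
time: 28.55
eef_pos: [0.5243, 0.0406, 0.0142]
tcp_rot: [-0.074, 3.14, -0.0]
ft_force: [-0.3, 0.7, -2.7]
gripper_width: 0.0374
grasp_force: 61.0
time: 29.55
eef_pos: [0.5197, 0.1359, 0.0855]
tcp_rot: [-0.073, 3.139, 0.0]
ft_force: [0.2, 0.3, -0.8]
gripper_width: 0.0601
grasp_force: 0.0
time: 30.55
eef_pos: [0.52, 0.135, 0.0136]
tcp_rot: [-0.074, 3.139, 0.0]
ft_force: [-0.5, 0.0, -0.3]
gripper_width: 0.0599
grasp_force: 0.0
slide tot (units) [ 0.02  -0.001  0.002] turn units -0.026
t 30.55 p [520.  135.   13.6] x [-0.999 -0.047 -0.001] z [ 0.001  0.    -1.   ] F [-0.47  0.01 -0.31] M [0.006 0.012 0.009] w 0.0599 0.0 q [ 0.07  0.23  2.04 -0.    0.87 -1.55]
```

```bash
python3 -m crank '[{"slide":[0,0,0],"turn":0},{"slide":[0,0,0],"turn":0},{"slide":[0,0,0],"turn":0},{"slide":[0,0,0],"turn":0},{"slide":[0,0,-0.3],"turn":0},{"slide":[0,0,-0.7],"turn":0},{"slide":[0,0,-0.7],"turn":0},{"slide":[0,0,-0.3],"turn":0}]' -1
python3 -m crank '[{"slide":[-1,0,0],"turn":0},{"slide":[-1,0,0],"turn":0},{"slide":[-0.65,0,0],"turn":0},{"slide":[-0.4,0,0],"turn":0},{"slide":[-0.2,0,0],"turn":0},{"slide":[-0.1,0,0],"turn":0},{"slide":[0,0,0],"turn":0},{"slide":[0,0,0],"turn":0}]' 
python3 -c "
from h import *
avg(6)"
python3 -m crank '[{"slide":[1,0,0],"turn":0},{"slide":[1,0,0],"turn":0},{"slide":[0.65,0,0],"turn":0},{"slide":[0.4,0,0],"turn":0},{"slide":[0.2,0,0],"turn":0},{"slide":[0.1,0,0],"turn":0},{"slide":[0,0,0],"turn":0},{"slide":[0,0,0],"turn":0}]' 
python3 -c "
from h import *
avg(6);stt()"
```

```text
time: 31.55
eef_pos: [0.5199, 0.135, 0.0942]
tcp_rot: [-0.074, 3.139, 0.0]
ft_force: [-0.3, 0.1, -2.2]
gripper_width: 0.0378
grasp_force: 60.9
time: 32.55
eef_pos: [0.6527, 0.1413, 0.0927]
tcp_rot: [0.074, -3.14, 0.0]
ft_force: [0.4, 0.6, -2.7]
gripper_width: 0.0377
grasp_force: 60.9
tool F [-0.207 -0.165  3.051] tool M [-0.0038 -0.0321  0.0017] sd [0.025 0.03  0.032] J [0.0008 0.0253 0.    ]
time: 33.85
eef_pos: [0.5201, 0.1349, 0.093]
tcp_rot: [-0.074, 3.14, 0.0]
ft_force: [-0.3, 0.3, -2.6]
gripper_width: 0.0379
grasp_force: 60.9
tool F [-0.109  0.275  3.602] tool M [ 0.0156  0.0072 -0.0037] sd [0.03  0.013 0.02 ] J [ 0.0002 -0.0065 -0.    ]
t 34.15 p [519.6 134.9  92.8] x [-0.999 -0.047  0.   ] z [-0. -0. -1.] F [ 0.33  0.08 -3.41] M [-0.029  0.012 -0.007] w 0.0377 60.9 q [ 0.06  0.11  2.01 -0.    1.03 -1.55]
```

The middle case has the loose weight: J5 went from +0.025 to -0.007 and My from -0.032 to +0.007 between the two ends. A couple of vigorous but safe reversals should run it fully end to end.

```bash
python3 -m crank '[{"slide":[-1,0,0],"turn":0},{"slide":[-1,0,0],"turn":0},{"slide":[-1,0,0],"turn":0},{"slide":[1,0,0],"turn":0},{"slide":[1,0,0],"turn":0},{"slide":[1,0,0],"turn":0},{"slide":[-1,0,0],"turn":0},{"slide":[-1,0,0],"turn":0}]' 
python3 -c "
from h import *
avg(1)"
python3 -m crank '[{"slide":[-1,0,0],"turn":0},{"slide":[1,0,0],"turn":0},{"slide":[1,0,0],"turn":0},{"slide":[1,0,0],"turn":0},{"slide":[-1,0,0],"turn":0},{"slide":[-1,0,0],"turn":0},{"slide":[0,0,0],"turn":0},{"slide":[0,0,0],"turn":0}]' 
python3 -c "
from h import *
avg(6)"
python3 -m crank '[{"slide":[1,0,0],"turn":0},{"slide":[1,0,0],"turn":0},{"slide":[0.2,0,-0.5],"turn":0},{"slide":[0,0,-0.5],"turn":0},{"slide":[0,0,0],"turn":0},{"slide":[0,0,0],"turn":0},{"slide":[0,0,0],"turn":0},{"slide":[0,0,0],"turn":0}]' 
python3 -c "
from h import *
avg(6);plan(502.7,-230.5,100,9.2)"
```

```text
time: 35.15
eef_pos: [0.5986, 0.1388, 0.0922]
tcp_rot: [0.074, -3.14, 0.0]
ft_force: [1.0, -0.0, -2.3]
gripper_width: 0.0374
grasp_force: 62.9
tool F [-3.599 -1.873  0.542] tool M [ 0.0778 -0.2937 -0.0293] sd [0. 0. 0.] J [ 0.0656  1.3749 -0.003 ]
time: 36.2
eef_pos: [0.5987, 0.1387, 0.0923]
tcp_rot: [0.074, -3.139, -0.0]
ft_force: [0.1, 0.3, -2.7]
gripper_width: 0.0376
grasp_force: 63.5
tool F [-0.082 -0.312  3.43 ] tool M [ 0.0077 -0.0274  0.0015] sd [0.023 0.039 0.036] J [-0.0008  0.0266  0.    ]
time: 37.5
eef_pos: [0.511, 0.1345, 0.1318]
tcp_rot: [0.074, -3.139, 0.0]
ft_force: [1.1, -0.1, -2.9]
gripper_width: 0.0379
grasp_force: 63.5
tool F [-0.334 -0.085  3.433] tool M [-0.0033  0.0011 -0.008 ] sd [0.025 0.034 0.025] J [ 0.0006  0.0142 -0.    ]
slide tot (units) [ 0.646 -9.106  0.818] turn units -1.628
t 37.8 p [511.4 134.5 132.7] x [-0.999 -0.047  0.   ] z [-0. -0. -1.] F [ 0.22 -1.33 -2.95] M [0.021 0.036 0.005] w 0.038 63.5 q [ 0.07  0.04  2.    0.    1.11 -1.55]
```

I can't be sure the slug passed 25 mm. I'll ratchet it with a sharp start and gentle stop, then a gentle start and sharp stop, and do the reverse to bring it back.

```bash
python3 -m crank '[{"slide":[-1,0,0],"turn":0},{"slide":[-1,0,0],"turn":0},{"slide":[-0.85,0,0],"turn":0},{"slide":[-0.7,0,0],"turn":0},{"slide":[-0.55,0,0],"turn":0},{"slide":[-0.4,0,0],"turn":0},{"slide":[-0.25,0,0],"turn":0},{"slide":[-0.1,0,0],"turn":0}]' 
python3 -c "
from h import *
avg(3)"
python3 -m crank '[{"slide":[0.1,0,0],"turn":0},{"slide":[0.25,0,0],"turn":0},{"slide":[0.4,0,0],"turn":0},{"slide":[0.55,0,0],"turn":0},{"slide":[0.7,0,0],"turn":0},{"slide":[0.85,0,0],"turn":0},{"slide":[1,0,0],"turn":0},{"slide":[0,0,0],"turn":0}]' 
python3 -c "
from h import *
avg(6)"
python3 -m crank '[{"slide":[-0.1,0,0],"turn":0},{"slide":[-0.25,0,0],"turn":0},{"slide":[-0.4,0,0],"turn":0},{"slide":[-0.55,0,0],"turn":0},{"slide":[-0.7,0,0],"turn":0},{"slide":[-0.85,0,0],"turn":0},{"slide":[-1,0,0],"turn":0},{"slide":[0,0,0],"turn":0}]' 
python3 -c "
from h import *
avg(3)"
python3 -m crank '[{"slide":[1,0,0],"turn":0},{"slide":[1,0,0],"turn":0},{"slide":[0.85,0,0],"turn":0},{"slide":[0.7,0,0],"turn":0},{"slide":[0.55,0,0],"turn":0},{"slide":[0.4,0,0],"turn":0},{"slide":[0.25,0,0],"turn":0},{"slide":[0.1,0,0],"turn":0}]' 
python3 -c "
from h import *
avg(6);plan(502.7,-230.5,80,9.2)"
```

```text
time: 38.8
eef_pos: [0.7054, 0.1437, 0.1325]
tcp_rot: [0.074, -3.14, -0.0]
ft_force: [0.2, 0.2, -3.0]
gripper_width: 0.0381
grasp_force: 63.5
tool F [-0.055  0.141  3.088] tool M [ 0.0048 -0.0504 -0.0088] sd [0.007 0.003 0.022] J [ 0.0027  0.0696 -0.0003]
time: 39.95
eef_pos: [0.5474, 0.1366, 0.1318]
tcp_rot: [0.075, -3.137, 0.0]
ft_force: [0.2, -0.3, -3.0]
gripper_width: 0.0377
grasp_force: 63.5
tool F [-0.256 -0.019  3.305] tool M [ 0.0192 -0.0532  0.0237] sd [0.023 0.032 0.016] J [0.0057 0.1004 0.    ]
time: 41.25
eef_pos: [0.7079, 0.1433, 0.1317]
tcp_rot: [-0.073, 3.14, -0.0]
ft_force: [-0.1, 0.5, -4.0]
gripper_width: 0.038
grasp_force: 63.5
tool F [ 0.174 -0.195  3.764] tool M [0.0172 0.0083 0.0188] sd [0.044 0.02  0.008] J [-0.0087 -0.0286 -0.0001]
time: 42.4
eef_pos: [0.5112, 0.1346, 0.1331]
tcp_rot: [-0.074, 3.14, 0.0]
ft_force: [0.4, 0.2, -2.6]
gripper_width: 0.0378
grasp_force: 63.5
tool F [0.187 0.075 3.056] tool M [ 0.005   0.0467 -0.0057] sd [0.03  0.024 0.014] J [ 0.0002 -0.0489  0.0001]
slide tot (units) [ 0.659 -9.104  1.322] turn units -1.63
t 42.7 p [512.  134.5 132.9] x [-0.999 -0.047 -0.   ] z [ 0.  0. -1.] F [-1.01 -1.09 -3.21] M [ 0.006  0.06  -0.022] w 0.0376 63.5 q [ 0.07  0.04  2.   -0.    1.11 -1.55]
```

The weight ran fully end to end: My went from -0.053 to +0.047 Nm. I'll refine the cradle pose before carrying the case over.

```bash
cat > ref.py <<'E'
from h import *
p=bot.read_camera("top")
def warp(z,x0,x1,y0,y1,k=2):
    # rectified metric view, k px per mm; col = y, row = x
    X,Y=np.meshgrid(np.arange(y0,y1,1/k),np.arange(x0,x1,1/k))
    P=np.stack([Y,X,np.full_like(X,z)],-1)/1000-p["position"]
    c=P@R.from_rotvec(p["orientation"]).as_matrix()
    u=c[...,0]/c[...,2]*p["fx"]+p["cx"];v=c[...,1]/c[...,2]*p["fy"]+p["cy"]
    return cv2.remap(p["image"],u.astype(np.float32),v.astype(np.float32),cv2.INTER_CUBIC)
def fit(im,mask,x0,y0,k=2):
    c=max(cv2.findContours(mask.astype(np.uint8),cv2.RETR_EXTERNAL,cv2.CHAIN_APPROX_NONE)[0],key=cv2.contourArea)
    (a,b),s,t=cv2.minAreaRect(c); M=cv2.moments(cv2.convexHull(c))
    print("rect",round(x0+b/k,1),round(y0+a/k,1),np.array(s)/k,round(t,2),"hull cen",round(x0+M["m01"]/M["m00"]/k,1),round(y0+M["m10"]/M["m00"]/k,1))
x0,y0=390,-310
im=warp(10,x0,620,y0,-150); f=im.astype(int)
for th in(20,30,40): fit(im,(f[...,0]-f[...,2])<th-5,x0,y0)
for yc in(40,230):
    im=warp(46,430,610,yc-45,yc+45); f=im.astype(int)
    fit(im,((f[...,0]-f[...,2])<22)&(f.sum(2)>290),430,yc-45)
im=warp(22,x0,620,y0,-150)
cv2.imwrite("pics/crad.png",im[:,:,::-1])
E
python3 ref.py
```

```text
rect 503.0 -230.0 [179.42085266  74.38476562] 80.87 hull cen 503.0 -230.1
rect 503.1 -230.2 [180.72105408  75.54256439] 80.71 hull cen 503.1 -230.1
rect 503.2 -230.1 [182.06900024  76.73907471] 80.73 hull cen 503.3 -230.2
rect 525.1 39.8 [133.63467407  41.40208054] 87.36 hull cen 524.9 39.8
rect 494.0 232.5 [21.56012344 32.69879913] 88.75 hull cen 492.2 234.4
```

View pics/crad.png

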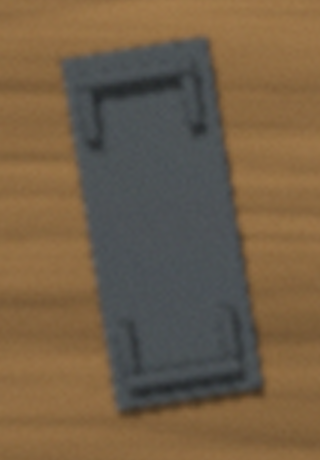

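The rectified view shows an empty cradle, walls clear. Its centre is (503.1, -230.1) mm with a yaw of 9.3°.

```bash
python3 -m crank '[{"slide":[0.07,-0.6,0],"turn":-0.2},{"slide":[0.07,-1,0],"turn":-0.2},{"slide":[0.07,-1,0],"turn":-0.2},{"slide":[0.07,-1,0],"turn":-0.2},{"slide":[0.07,-1,0],"turn":-0.2},{"slide":[0.07,-1,0],"turn":-0.2},{"slide":[0.07,-1,0],"turn":-0.2},{"slide":[0.07,-0.8,0.4],"turn":-0.2}]' 
python3 -c "
from h import *
plan(502.4,-229.7,45,9.3)"
```

```text
time: 43.75
eef_pos: [0.5195, -0.1646, 0.1184]
tcp_rot: [-0.248, 3.128, -0.004]
ft_force: [0.8, -0.5, -4.3]
gripper_width: 0.0375
grasp_force: 63.5
slide tot (units) [ 0.684 -1.534  1.836] turn units -0.058
t 43.75 p [ 519.5 -164.6  118.4] x [-0.987 -0.158 -0.004] z [ 0.004 -0.002 -1.   ] F [ 0.8  -0.48 -4.3 ] M [-0.005  0.074  0.006] w 0.0375 63.5 q [-0.49  0.09  1.97 -0.    1.08 -2.22]
```

```bash
python3 -m crank '[{"slide":[0.3,-0.7,0.3],"turn":-0.05},{"slide":[0.38,-0.7,0.7],"turn":0},{"slide":[0,-0.08,0.6],"turn":0},{"slide":[0,0,0.2],"turn":0},{"slide":[0,0,0],"turn":0},{"slide":[0,0,0],"turn":0},{"slide":[0,0,0],"turn":0},{"slide":[0,0,0],"turn":0}]' 
python3 -c "
from h import *
p=bot.read_camera('scene'); cv2.imwrite('pics/s1.png',cv2.resize(p['image'][150:250,260:400],None,fx=5,fy=5)[:,:,::-1])
avg(3);plan(502.4,-229.7,18,9.3)"
```

```text
time: 44.75
eef_pos: [0.501, -0.2249, 0.0456]
tcp_rot: [-0.255, 3.13, -0.001]
ft_force: [-0.5, -1.4, -3.8]
gripper_width: 0.0375
grasp_force: 63.5
tool F [-0.5    0.162  3.026] tool M [-0.0054  0.0294  0.0002] sd [0.015 0.035 0.026] J [ 0.0229 -0.0317  0.0001]
slide tot (units) [-0.026 -0.128  0.675] turn units -0.001
t 44.95 p [ 500.5 -224.8   45. ] x [-0.987 -0.162 -0.   ] z [ 0. -0. -1.] F [-0.07 -0.23 -3.71] M [-0.027  0.066 -0.029] w 0.0371 63.5 q [-0.61  0.2   2.   -0.    0.94 -2.34]
```

View pics/s1.png

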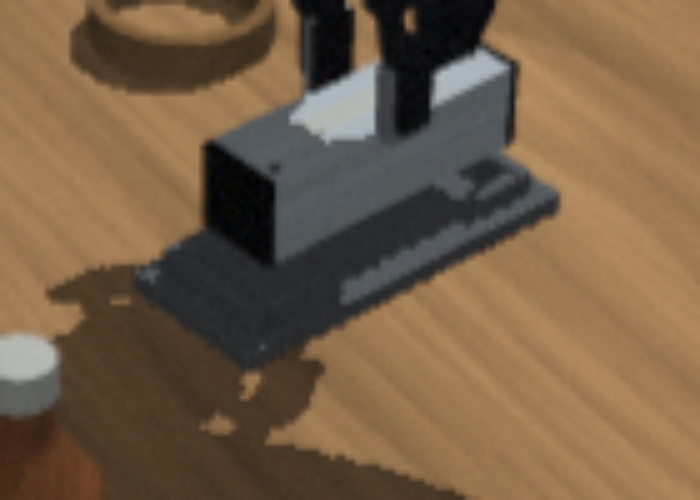

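The case hangs level over the cradle and is aligned with it; it still needs about 5 mm sideways. I'm correcting and lowering to just above the walls.

```bash
python3 -m crank '[{"slide":[-0.03,-0.13,0],"turn":0},{"slide":[0,0,0.15],"turn":0},{"slide":[0,0,0.15],"turn":0},{"slide":[0,0,0],"turn":0},{"slide":[0,0,0],"turn":0},{"slide":[0,0,0],"turn":0},{"slide":[0,0,0],"turn":0},{"slide":[0,0,0],"turn":0}]' 
python3 -c "
from h import *
avg(2);plan(502.4,-229.7,18,9.3)"
```

```text
time: 45.95
eef_pos: [0.5026, -0.2298, 0.033]
tcp_rot: [-0.255, 3.131, -0.0]
ft_force: [0.0, -0.4, -2.9]
gripper_width: 0.0378
grasp_force: 63.5
tool F [-0.141 -0.395  2.857] tool M [ 0.0176  0.0211 -0.0099] sd [0.013 0.024 0.037] J [ 0.022  -0.031   0.0005]
slide tot (units) [0.003 0.003 0.373] turn units -0.001
t 46.05 p [ 502.6 -229.8   32.9] x [-0.987 -0.162 -0.   ] z [ 0. -0. -1.] F [ 0.17 -0.91 -3.03] M [-0.012  0.044 -0.027] w 0.038 63.5 q [-0.61  0.23  1.99 -0.    0.92 -2.35]
```

Lowering gently, 2 mm a row, and checking the force partway.

```bash
python3 -m crank '[{"slide":[0,0,0.05],"turn":0},{"slide":[0,0,0.05],"turn":0},{"slide":[0,0,0.04],"turn":0},{"slide":[0,0,0.03],"turn":0},{"slide":[0,0,0],"turn":0},{"slide":[0,0,0],"turn":0},{"slide":[0,0,0],"turn":0},{"slide":[0,0,0],"turn":0}]' 
python3 -c "
from h import *
avg(2);plan(502.4,-229.7,18,9.3)"
```

```text
time: 47.05
eef_pos: [0.5025, -0.2298, 0.0261]
tcp_rot: [-0.254, 3.131, -0.0]
ft_force: [-0.2, 0.6, -3.2]
gripper_width: 0.0376
grasp_force: 63.5
tool F [0.16  0.05  3.562] tool M [-0.0154  0.0129  0.0122] sd [0.025 0.01  0.005] J [ 0.0215 -0.0304  0.0001]
slide tot (units) [0.003 0.002 0.202] turn units -0.002
t 47.15 p [ 502.5 -229.8   26.1] x [-0.987 -0.161 -0.   ] z [ 0. -0. -1.] F [-0.23  0.19 -3.62] M [-0.013  0.021 -0.008] w 0.0378 63.5 q [-0.61  0.24  2.    0.    0.91 -2.35]
```

```bash
python3 -m crank '[{"slide":[0,0,0.06],"turn":0},{"slide":[0,0,0.06],"turn":0},{"slide":[0,0,0.05],"turn":0},{"slide":[0,0,0.02],"turn":0},{"slide":[0,0,0],"turn":0},{"slide":[0,0,0],"turn":0},{"slide":[0,0,0],"turn":0},{"slide":[0,0,0],"turn":0}]' 
python3 -c "
from h import *
avg(2);plan(502.4,-229.7,18,9.3)"
```

```text
time: 48.15
eef_pos: [0.5025, -0.2298, 0.0185]
tcp_rot: [-0.254, 3.131, -0.0]
ft_force: [-0.4, 0.3, -3.3]
gripper_width: 0.0379
grasp_force: 63.5
tool F [-0.132 -0.085  2.978] tool M [-0.0042  0.0539 -0.0003] sd [0.007 0.025 0.011] J [ 0.0214 -0.0303  0.0001]
slide tot (units) [0.003 0.003 0.012] turn units -0.002
t 48.25 p [ 502.5 -229.8   18.5] x [-0.987 -0.161 -0.   ] z [ 0. -0. -1.] F [-0.19 -0.25 -2.15] M [ 0.007  0.03  -0.011] w 0.0378 63.5 q [-0.61  0.25  2.   -0.    0.89 -2.35]
```

```bash
python3 -m crank '[{"slide":[0,0,0.015],"turn":0},{"slide":[0,0,0.01],"turn":0},{"slide":[0,0,0],"turn":0},{"slide":[0,0,0],"turn":0},{"slide":[0,0,0],"turn":0},{"slide":[0,0,0],"turn":0},{"slide":[0,0,0],"turn":0},{"slide":[0,0,0],"turn":0}]' 
python3 -m crank '[{"slide":[0,0,0],"turn":0},{"slide":[0,0,0],"turn":0},{"slide":[0,0,0],"turn":0},{"slide":[0,0,0],"turn":0},{"slide":[0,0,-0.4],"turn":0},{"slide":[0,0,-0.8],"turn":0},{"slide":[0,0,-1],"turn":0},{"slide":[0,0,-1],"turn":0}]' 0.41
python3 -m crank '[{"slide":[0,1,-0.5],"turn":0},{"slide":[0,1,-0.5],"turn":0},{"slide":[0,1,0],"turn":0},{"slide":[0,1,0],"turn":0},{"slide":[0,0,0],"turn":0},{"slide":[0,0,0],"turn":0},{"slide":[0,0,0],"turn":0},{"slide":[0,0,0],"turn":0}]' 0.41
python3 - <<'E'
from h import *
p=bot.read_camera('scene'); cv2.imwrite('pics/s2.png',p['image'][:,:,::-1])
p=bot.read_camera('top'); s,v=sat(p)
m=(s<60)&(v>110); m[:200]=0
for z in(.046,.050): print([r for r in rects(p,m,z,300)])
cv2.imwrite('pics/t2.png',cv2.resize(p['image'][210:370,100:430],None,fx=2.4,fy=2.4,interpolation=cv2.INTER_CUBIC)[:,:,::-1]); stt()
E
```

```text
time: 49.25
eef_pos: [0.5025, -0.2298, 0.0177]
tcp_rot: [0.254, -3.131, 0.0]
ft_force: [-3.3, 1.3, 1.5]
gripper_width: 0.0377
grasp_force: 64.0
time: 50.25
eef_pos: [0.5026, -0.2298, 0.1479]
tcp_rot: [-0.254, 3.13, -0.001]
ft_force: [0.6, 0.2, 0.6]
gripper_width: 0.0604
grasp_force: 0.0
time: 51.25
eef_pos: [0.4768, -0.0727, 0.1854]
tcp_rot: [0.252, -3.131, 0.0]
ft_force: [-0.2, -0.4, 0.3]
gripper_width: 0.0605
grasp_force: 0.0
[(array([601.6, 489.7, 150.7,  15.3,  17.1]), array([593.5, 486.5]), np.int32(528)), (array([516.2, 229.7, 131.1,  41.3,   2.6]), array([517.5, 229.3]), np.int32(1496)), (array([ 503.7, -231. ,  132.5,   42.3,    9.3]), array([ 503.2, -231. ]), np.int32(1646)), (array([ 236.9, -535.9,  174. ,  129.6,   88.9]), array([ 218.9, -524.6]), np.int32(3114))]
[(array([600.9, 487.6, 150.2,  15.3,  17.1]), array([592.9, 484.5]), np.int32(528)), (array([515.8, 228.5, 130.7,  41.1,   2.6]), array([517.1, 228.2]), np.int32(1496)), (array([ 503.4, -230.6,  132. ,   42.1,    9.3]), array([ 502.8, -230.6]), np.int32(1646)), (array([ 237.5, -534.4,  173.4,  129.2,   88.9]), array([ 219.6, -523.2]), np.int32(3114))]
t 51.35 p [476.7 -72.5 185.3] x [-0.987 -0.16   0.   ] z [-0.  0. -1.] F [ 0.57 -0.5   0.24] M [ 0.023 -0.037 -0.033] w 0.06 0.0 q [-0.36 -0.13  2.06 -0.    1.21 -2.09]
```

View pics/s2.png

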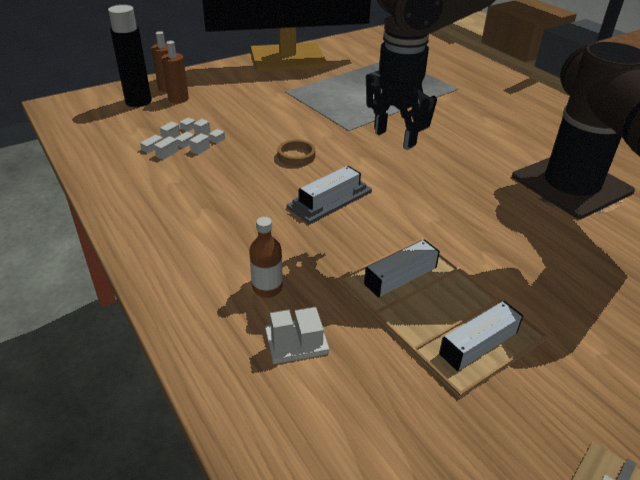

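View pics/t2.png

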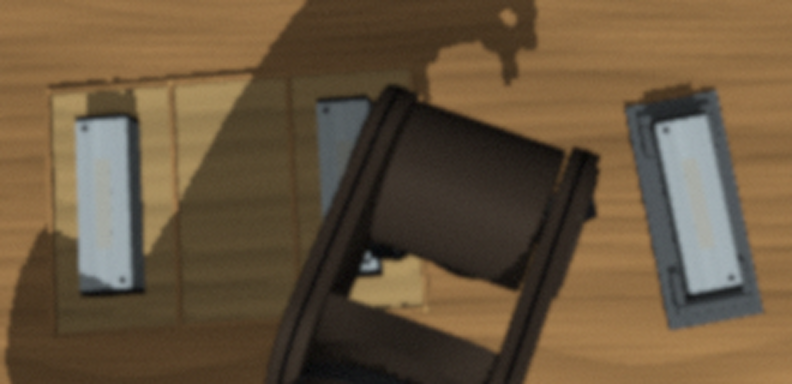

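The case sits inside the cradle walls at (503.4, -230.6) mm, 9.3°. The other two cases are back in their bays, nothing else has moved, and the gripper is clear.

```bash
python3 -c "
from plant import bot
print(bot.close_job())"
```

```text
the job is handed in; nothing more can be done
None
```

The middle case had the loose weight: I felt it run end to end, laid that case home in the grey cradle and the two sound ones back in their bays, and handed the job in at about 51 s; no verdict came back.

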